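Index the aperture dial one click and confirm it

ROBOT

A 6-joint arm with a two-finger parallel gripper is mounted at the origin on the work surface. World frame = base frame: x ahead of the robot, y to its left, z up, the work surface at z = 0. Lengths are in mm, angles in rad, forces in N, time in s.
With the tool pointing down it reaches from about 300 to 775 mm from the base axis. Payload 14.6 kg.
Tool frame: the origin (TCP) lies at the very end of the fingers, on their centre line; the grasp point (between the pads) lies 19 mm behind it; z points along the fingers, y is the line along which they close (so a half turn about z gives the same grasp; the last joint's range is limited). The gripper opens to 94 mm and grips with 3 to 60 N. Pads are 16 mm wide; open, the fingers measure 119 mm over their backs; the gripper's body (75 mm by 177 mm) begins 78 mm behind the grasp point.
Start: joints at [1.088, 0.3, 1.521, -0, 1.321, -0.067], TCP at [222.153, 503.127, 205.446] pointing down, gripper open.
Joint ranges: [-3.03, 3.03], [-0.79, 2.21], [0.23, 2.52], [-1.04, 4.18], [0, 3.07], [-2.55, 2.55]. Speed limits (rad/s): [2.22, 2.22, 2.57, 3.14, 3.14, 3.14].

INTERFACE

Orientations are given as [roll, pitch, yaw] about the fixed x, y, z axes, in that order (R = Rz(yaw) Ry(pitch) Rx(roll)).
In Python, from cell import manip, camera, get_calibration gives the robot as it stands.
- The arm moves only by the tool arm_command, never from a script. Its argument "targets" is a list of rows, each an object of numbers: "hand": the opening, from -1 (shut) to 1 (fully open), so that 0 is half open; "x", "y", "z": the shift along the tool's x, y, z in m; "yaw": the turn about the tool's z in rad. In form: [{"hand": .., "x": .., "y": .., "z": .., "yaw": ..}, ...]. A call has 1 to 10 rows; each row shifts and turns the commanded pose from where the row before left it, along the tool's axes as they then stand; what a row does not reach is not made up. A row lasts 1/10 s, in which the tool goes at most 50 mm and 8.59 degrees, less where a joint would pass 70% of its speed; a pose out of reach is approached as far as the arm can. A call is refused whole if a number of a shift passes 0.05 or a number of a turn 0.15, either way. A call with a gripper value outside its range is refused whole. The fingers move at their own pace and stop on an object; "newtons" is the grip in N (left out, the last holds). Time passes only in rows, so rows that do not move let the fingers close. It gives the time, the measured TCP pose, the force, the opening and the grip force at its end, in the units of the state.
- manip.read_state(): the state, without advancing time (a new reading comes with each control period).
- camera(name): name is "scene" or "top" or "wrist"; returns the picture (400x640x3 uint8, red, green, blue); there is no depth.
- get_calibration(name): a dict with "K" (3x3 intrinsics, pixels), "cam_to_world" (4x4, takes a point from camera to world coordinates). Camera axes: x right, y up, looking along -z (the intrinsics and any distortion apply to the point x, -y, -z); pixel columns grow to the right and rows downward; lengths in mm; the calibration is good to about 2 mm. A picture is of the moment at which its call begins: read the wrist's pose just before it. get_calibration takes no time and is no camera call; for the wrist camera it gives the pose at the moment of the call.
- manip.sign_off(): hands the job in; it is judged then, once.
The state is a dict: "clock": time; "joints": joint angles; "qd": joint speeds; "effort": joint torques, N m; "eef_pos": TCP position; "eef_rot": TCP orientation; "wrist_force": force on the tool from outside, world axes, zero at the start; "moment": the same for the moment, N m; "finger_gap": finger opening in mm; "finger_force": force on a finger pad.
Only numpy, scipy, OpenCV 4.12 (cv2) and the standard library are available. Lean on these libraries where they do the work, as an engineer would, in place of code of your own. Each camera call takes 0.05 s, during which the arm holds its last target. There are 200 camera calls.

TASK

On the laser welding station, turn the big knurled aperture dial exactly one click clockwise (seen from above) by pressing a fingertip on it and dragging it round, until it rests in the middle detent with its white pointer at the middle mark, without going past it. Then press the round push button fully down to confirm the setting and let it come back up. Grasp and lift nothing, not even the dial, and leave the toggle switch and the loose things as they are.

Things in the scene. Friction and masses are not known exactly. Their poses are not given: they have to be found in the camera images.
- dial_base: Fixed round steel base under the dial, 170 mm across, 42 mm tall; origin at the centre of its underside, z up. On its top, outside the dial, are three short black marks 30 degrees apart; the middle one lies along the base's -x axis.
- dial_top (a point): Centre of the flat top of the large knurled steel dial: a disc 110 mm across, 26 mm thick, top 76 mm above the table, axis vertical. This point does not turn with the dial (axes as dial_base). Top and rim are rough (friction about 1 on a fingertip); a white line on the top is the pointer.
- dial (a joint): Angle of the dial in rad, growing clockwise seen from above. Three sprung detents: 0 (pointer at the first mark, the start), 0.524 (pointer at the middle mark), 1.047 (last mark). Turning it takes up to about 0.15 N m. The crests lie half-way between, at 0.26 and 0.785; past a crest it snaps into the next detent by itself once free.
- dial_float (a joint): Height of the sprung dial in m: 0 at rest, negative when it is pressed down (2.5 N per mm, stop at -0.005), positive if it is pulled up.
- confirm_top (a point): Centre of the top of the round flat steel push button, 32 mm across, 58 mm above the table, in the middle of a fixed grey box 80 x 80 x 36 mm; it stands to the left or the right of the dial. z is up, the button moves straight down.
- confirm (a joint): Travel of the push button in m: 0 released, 0.006 fully down (about 5 N); it springs back.
- switch_tip (a point): Tip of the toggle lever (26 mm ball, about 100 mm above the table) on a second grey box of the same size, on the other side of the dial from the push button. To be left alone.
- switch (a joint): Angle of the toggle lever in rad, 0 at the start; it stays where it is put.
- collet_mid (a point): Bystander, loose: steel collet standing upright, 34 mm across at the top, 44 mm tall; the point is at its middle. To be left where it is.
- spacer_mid (a point): Bystander, loose: flat steel spacer ring, 42 mm across, 14 mm tall; the point is at its middle. To be left where it is.
- gauge_mid (a point): Bystander, loose: upright brass gauge cylinder, 24 mm across, 50 mm tall; the point is at its middle. To be left where it is.
- gauge_block_mid (a point): Bystander, loose: steel gauge block, 35 x 30 x 20 mm; the point is at its middle. To be left where it is.
- solvent_mid (a point): Bystander, loose: closed amber glass bottle, 52 mm across, 120 mm tall; the point is at its middle. To be left where it is.
- parts_tray_mid (a point): Bystander, loose: empty open grey tray, 80 x 110 x 25 mm; the point is at its middle. To be left where it is.
- driver_mid (a point): Bystander, loose: screwdriver lying down, 170 mm long; the point is at its middle. To be left where it is.

How it is judged (in metres and radians):
On the way, in this order (a step that is already met when the one before it is completed fails the run):
1. the dial rests in the middle detent (value of joint dial between 0.404 and 0.644 rad and value of joint dial_float above -0.0006 m and velocity of joint dial between -0.1 and 0.1 rad/s), for 0.2 s.
2. the button is pressed fully down (value of joint confirm above 0.0048 m), for 0.04 s.
At the end, for the whole second after the job is handed in: The dial is in the middle detent (within 0.12 rad of 0.524), the push button has been pressed down at least 4.8 mm after that and is up again (under 1.5 mm), the toggle lever has turned less than 0.15 rad and every loose thing is within 15 mm of its start (value of joint dial between 0.404 and 0.644 rad and value of joint confirm below 0.0015 m and value of joint switch below 0.15 rad and distance of each of collet_mid, spacer_mid, gauge_mid, gauge_block_mid, solvent_mid, parts_tray_mid, driver_mid from where it was at the start of the episode below 0.015 m); the robot touches nothing.
It fails at once if the dial goes past the middle detent, towards the last mark (value of joint dial above 0.76 rad).
It fails at once if the dial is pulled up (value of joint dial_float above 0.003 m).
It fails at once if the button is pressed before the dial is in the middle detent (value of joint confirm above 0.003 m and value of joint dial below 0.25 rad).
It fails at once if the toggle switch is moved (value of joint switch above 0.15 rad).
It fails at once if a loose thing is moved, lifted or carried (distance of any of collet_mid, spacer_mid, gauge_mid, gauge_block_mid, solvent_mid, parts_tray_mid, driver_mid from where it was at the start of the episode above 0.015 m).
It also fails if it takes over 42 s, if anything falls off the work surface, if the arm or the gripper's body presses on something with over 40 N, if the wrist force passes 120 N, or if a joint passes its speed limit or range.

## Working session

There is one attempt and no reset: what is moved stays moved. The work goes in short steps, Python scripts to look and compute and a tool call to move; the robot and the scene stay as the last step left them, time stands still between calls to the robot, and variables do not carry over. Pictures are saved under pics/ and viewed, at most 10 in all, crops included, and the job is handed in when it is done.

Besides the shell and the picture viewer there is one more tool, called after ">>>" as name(argument=value, ...) on one line, values as JSON. arm_command: Moves the arm, as the interface text tells. Its arguments: {"type":"object","properties":{"targets":{"type":"array"},"newtons":{"type":"number"}},"required":["targets"]}

```bash
mkdir -p pics; cat > h.py <<'E'
import numpy as np, cv2
from cell import manip, camera, get_calibration
def ray(c,u,v,z):
    K=np.array(c["K"]);T=np.array(c["cam_to_world"])
    d=np.linalg.inv(K)@[u,v,1]; d=T[:3,:3]@[d[0],-d[1],-d[2]]
    o=T[:3,3]; return o+d*(z-o[2])/d[2]
def snap(n,f):
    im=camera(n); cv2.imwrite("pics/"+f,im[:,:,::-1]); return im
E
python3 - <<'E'
from h import *
for n in("top","scene"): snap(n,n+"0.png"); c=get_calibration(n); print(c)
s=manip.read_state(); print(s)
E
```

```text
{'K': array([[406.90571987,   0.        , 319.40507887],
       [  0.        , 406.90571987, 194.49386544],
       [  0.        ,   0.        ,   1.        ]]), 'cam_to_world': array([[ 2.06552704e-02,  9.92816409e-01, -1.17851338e-01,
         4.70552917e+02],
       [-9.98995908e-01,  2.51823355e-02,  3.70543550e-02,
        -3.42822462e+01],
       [ 3.97559436e-02,  1.16967637e-01,  9.92339678e-01,
         1.00688959e+03],
       [ 0.00000000e+00,  0.00000000e+00,  0.00000000e+00,
         1.00000000e+00]])}
{'K': array([[428.38792005,   0.        , 318.55043602],
       [  0.        , 428.38792005, 195.84151243],
       [  0.        ,   0.        ,   1.        ]]), 'cam_to_world': array([[ 2.18850696e-02, -7.87297604e-01,  6.16184653e-01,
         1.16530283e+03],
       [ 9.99759838e-01,  1.79398222e-02, -1.25868676e-02,
        -8.22924388e+01],
       [-1.14463241e-03,  6.16312134e-01,  7.87501139e-01,
         8.62535612e+02],
       [ 0.00000000e+00,  0.00000000e+00,  0.00000000e+00,
         1.00000000e+00]])}
{'clock': 0.1, 'joints': array([ 1.08839718e+00,  3.00410772e-01,  1.52152282e+00,  7.57828159e-06,
        1.32071572e+00, -6.66173085e-02]), 'qd': array([ 3.13911825e-04, -1.38614791e-03, -1.50352556e-03, -3.21067008e-04,
       -1.13047561e-04,  4.30843722e-05]), 'effort': array([ 2.97558021e-03, -5.32644975e+01, -3.53283226e+01,  7.09794788e-02,
        2.35300872e-02, -1.02844751e-04]), 'eef_pos': array([222.04505181, 502.92153628, 204.94407251]), 'eef_rot': array([-3.14053883e+00, -7.76636483e-05,  2.72580889e+00]), 'wrist_force': array([-0.80505649,  0.29606926,  0.03893125]), 'moment': array([-0.02592454, -0.04253444, -0.01607041]), 'finger_force': 0.0, 'finger_gap': 93.85009494206292}
```

View pics/top0.png

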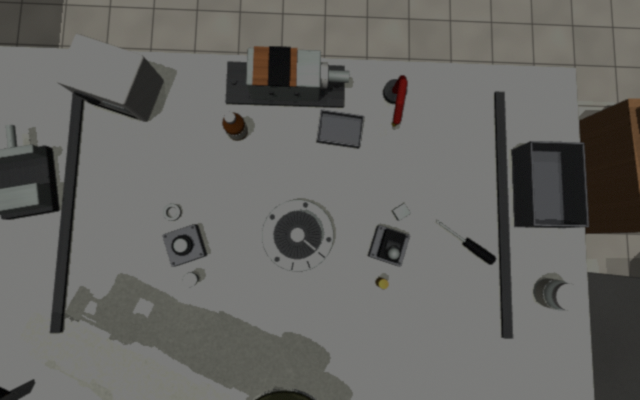

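View pics/scene0.png

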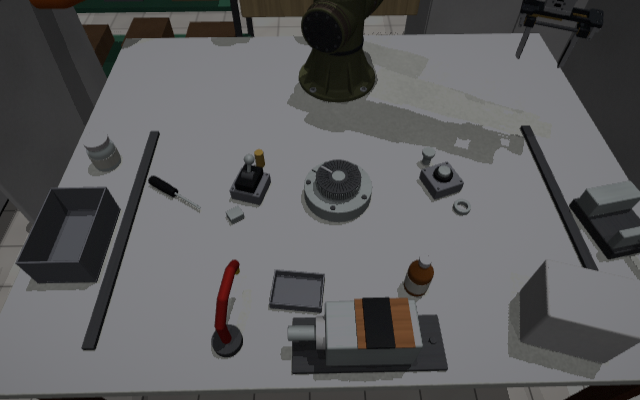

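The top view shows the dial at about px (297,235), the push button at left (181,245), and the toggle at right (390,247). The pointer aims at the lower-right mark and the marks run clockwise to the bottom. I'll zoom in.

```bash
python3 - <<'E'
from h import *
im=cv2.imread("pics/top0.png")
a=cv2.resize(im[190:280,250:345],None,fx=5,fy=5,interpolation=cv2.INTER_CUBIC)
b=cv2.resize(im[205:295,155:215],None,fx=5,fy=5,interpolation=cv2.INTER_CUBIC)
cv2.imwrite("pics/crop0.png",cv2.convertScaleAbs(np.hstack([a,b]),alpha=1.3))
c=get_calibration("top")
for n,u,v,z in[("dial",297,235,76),("base",297.5,235.5,42),("btn",181,245,58),("mark1",321,253,42),("mark2",308,265,42),("mark3",292,266,42),("point",314,247,76),("sw",393,254,100),("collet",190,279,44),("ring",173,212,14),("bottle",231,118,120)]:
    print(n,ray(c,u,v,z).round(1))
E
```

```text
dial [487.1 -20.   76. ]
base [486.6 -20.7  42. ]
btn [459.  244.3  58. ]
mark1 [446.8 -76.9  42. ]
mark2 [418.4 -47.1  42. ]
mark3 [415.4  -9.8  42. ]
point [460.8 -59.2  76. ]
sw [ 449.2 -234.6  100. ]
collet [381.8 223.4  44. ]
ring [537.  281.1  14. ]
bottle [742.3 133.1 120. ]
```

View pics/crop0.png

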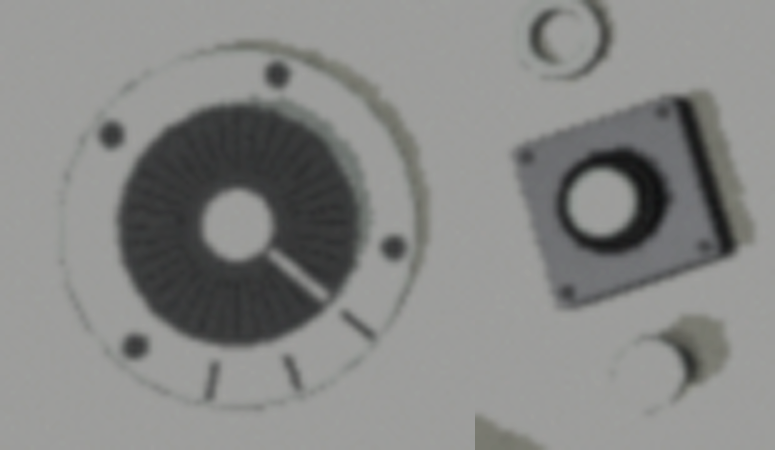

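The pointer is on the first mark (crop px (345,320)). The dial centre is about (487,-20.5) mm and the button about (458,245.5) mm. I'll drag on the dial's +y side at r≈40 mm with the fingers shut.

>>> arm_command(targets=[{"hand":-1,"x":-0.0215,"y":-0.017,"z":0,"yaw":0},{"hand":-1,"x":-0.0215,"y":-0.017,"z":0,"yaw":0},{"hand":-1,"x":-0.0215,"y":-0.017,"z":0,"yaw":0},{"hand":-1,"x":-0.0215,"y":-0.017,"z":0,"yaw":0},{"hand":-1,"x":-0.0215,"y":-0.017,"z":0,"yaw":0},{"hand":-1,"x":-0.0215,"y":-0.017,"z":0,"yaw":0},{"hand":-1,"x":-0.0215,"y":-0.017,"z":0,"yaw":0},{"hand":-1,"x":-0.0215,"y":-0.017,"z":0,"yaw":0},{"hand":-1,"x":-0.0215,"y":-0.017,"z":0,"yaw":0},{"hand":-1,"x":-0.0215,"y":-0.017,"z":0,"yaw":0}])

```text
clock: 1.1
eef_pos: [350.4, 259.7, 205.3]
eef_rot: [-3.141, -0.0, 2.726]
wrist_force: [-0.0, 0.4, 0.5]
finger_gap: 17.7
finger_force: 0.0
```

>>> arm_command(targets=[{"hand":-1,"x":-0.0215,"y":-0.017,"z":0,"yaw":0},{"hand":-1,"x":-0.0215,"y":-0.017,"z":0,"yaw":0},{"hand":-1,"x":-0.0215,"y":-0.017,"z":0,"yaw":0},{"hand":-1,"x":-0.0215,"y":-0.017,"z":0,"yaw":0},{"hand":-1,"x":-0.0215,"y":-0.017,"z":0,"yaw":0},{"hand":-1,"x":-0.0215,"y":-0.017,"z":0,"yaw":0},{"hand":-1,"x":-0.0215,"y":-0.017,"z":0,"yaw":0},{"hand":-1,"x":-0.0215,"y":-0.017,"z":0,"yaw":0},{"hand":-1,"x":-0.0215,"y":-0.017,"z":0,"yaw":0},{"hand":-1,"x":-0.0215,"y":-0.017,"z":0,"yaw":0}])

```text
clock: 2.1
eef_pos: [478.5, 17.3, 205.2]
eef_rot: [-3.141, -0.0, 2.726]
wrist_force: [0.5, -0.2, -0.4]
finger_gap: 0.7
finger_force: 0.0
```

>>> arm_command(targets=[{"hand":-1,"x":0,"y":0,"z":0.025,"yaw":0},{"hand":-1,"x":0,"y":0,"z":0.025,"yaw":0},{"hand":-1,"x":0,"y":0,"z":0.025,"yaw":0},{"hand":-1,"x":0,"y":0,"z":0.02,"yaw":0},{"hand":-1,"x":0,"y":0,"z":0,"yaw":0},{"hand":-1,"x":0,"y":0,"z":0,"yaw":0}])

```text
clock: 2.7
eef_pos: [478.3, 18.4, 110.9]
eef_rot: [-3.142, -0.0, 2.726]
wrist_force: [-0.1, 0.3, 0.2]
finger_gap: 0.4
finger_force: 0.0
```

>>> arm_command(targets=[{"hand":-1,"x":0,"y":0,"z":0.02,"yaw":0},{"hand":-1,"x":0,"y":0,"z":0.01,"yaw":0},{"hand":-1,"x":0,"y":0,"z":0.004,"yaw":0},{"hand":-1,"x":0,"y":0,"z":0.003,"yaw":0},{"hand":-1,"x":0,"y":0,"z":0.001,"yaw":0},{"hand":-1,"x":0,"y":0,"z":0,"yaw":0},{"hand":-1,"x":0,"y":0,"z":0,"yaw":0}])

```text
clock: 3.4
eef_pos: [478.7, 18.6, 73.5]
eef_rot: [3.141, 0.001, 2.726]
wrist_force: [-1.7, 1.8, 6.2]
finger_gap: 0.7
finger_force: 3.1
```

>>> arm_command(targets=[{"hand":-1,"x":0,"y":0,"z":0.001,"yaw":0},{"hand":-1,"x":0,"y":0,"z":0.0005,"yaw":0},{"hand":-1,"x":-0.00165,"y":0.00113,"z":0,"yaw":0.05},{"hand":-1,"x":-0.00165,"y":0.00113,"z":0,"yaw":0.05},{"hand":-1,"x":-0.00165,"y":0.00113,"z":0,"yaw":0.05},{"hand":-1,"x":-0.00165,"y":0.00113,"z":0,"yaw":0.05},{"hand":-1,"x":0,"y":0,"z":0,"yaw":0}])

```text
clock: 4.1
eef_pos: [487.1, 19.7, 72.3]
eef_rot: [3.14, 0.002, 2.524]
wrist_force: [-1.1, 2.6, 8.8]
finger_gap: 0.3
finger_force: 4.4
```

```bash
python3 - <<'E'
from h import *
s=manip.read_state(); print(s["wrist_force"],s["eef_pos"])
t=snap("top","t1.png"); w=snap("wrist","w1.png")
a=cv2.resize(t[190:280,250:345],None,fx=4,fy=4,interpolation=cv2.INTER_CUBIC)
b=np.zeros((400,380,3),np.uint8); b[:360]=a
cv2.imwrite("pics/c1.png",np.hstack([b,w[:,110:530]])[:,:,::-1])
E
```

```text
[-1.08347196  2.64677185  8.77767627] [487.07079162  19.66295792  72.33811858]
```

View pics/c1.png

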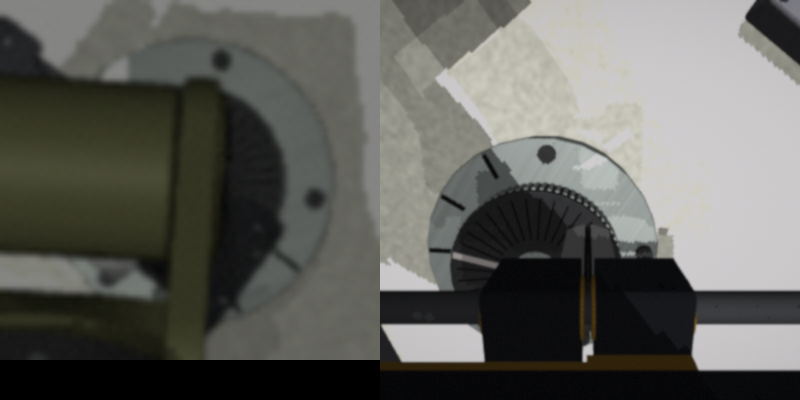

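The wrist view shows the pointer from px (455,257) to (497,266) of the crop, near the first mark at (440,250). I'll compute its angle.

```bash
cat >> h.py <<'E'
def ang(u1,v1,u2,v2,z):  # bearing of outer(1) from inner(2)
    c=get_calibration("wrist"); p,q=ray(c,u1,v1,z),ray(c,u2,v2,z); d=p-q
    return p.round(1),q.round(1),round(float(np.arctan2(d[1],d[0])),3)
E
python3 - <<'E'
from h import *
o=110-380
print("ptr",ang(455+o,257,497+o,266,72))
for n,m in(("m1",(430,250,450,251)),("m2",(442,196,464,209)),("m3",(484,155,497,178))): print(n,ang(m[0]+o,m[1],m[2]+o,m[3],42))
E
```

```text
ptr (array([449.1, -55.5,  72. ]), array([469.2, -37.8,  72. ]), -2.42)
m1 (array([437.3, -85.9,  42. ]), array([446.3, -74.5,  42. ]), -2.241)
m2 (array([411.8, -51.5,  42. ]), array([427.9, -45.1,  42. ]), -2.764)
m3 (array([406.8,  -9.1,  42. ]), array([424.2, -11.9,  42. ]), 2.98)
```

The dial has turned 0.18 rad with no slip. Another 0.35 rad is needed.

>>> arm_command(targets=[{"hand":-1,"x":-0.00165,"y":0.00113,"z":0,"yaw":0.05},{"hand":-1,"x":-0.00165,"y":0.00113,"z":0,"yaw":0.05},{"hand":-1,"x":-0.00165,"y":0.00113,"z":0,"yaw":0.05},{"hand":-1,"x":-0.00165,"y":0.00113,"z":0,"yaw":0.05},{"hand":-1,"x":-0.00165,"y":0.00113,"z":0,"yaw":0.05},{"hand":-1,"x":-0.00165,"y":0.00113,"z":0,"yaw":0.05},{"hand":-1,"x":-0.00165,"y":0.00113,"z":0,"yaw":0.05},{"hand":-1,"x":0,"y":0,"z":0,"yaw":0}])

```text
clock: 5.0
eef_pos: [501.1, 17.2, 72.5]
eef_rot: [3.139, 0.002, 2.174]
wrist_force: [-0.1, 4.0, 8.5]
finger_gap: 0.6
finger_force: 4.2
```

```bash
python3 - <<'E'
from h import *
snap("wrist","w2.png")
E
```

```text
(no output)
```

View pics/w2.png

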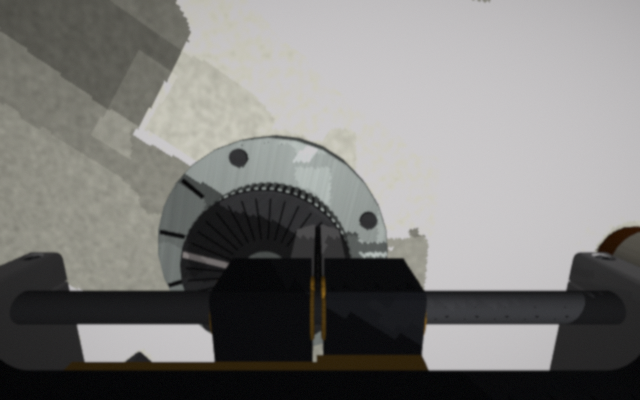

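The pointer at px (185,257)-(225,265) turned with the tool and now lines up with the middle mark at (172,233), for a total of about 0.53 rad. I'll lift off.

>>> arm_command(targets=[{"hand":-1,"x":0,"y":0,"z":-0.003,"yaw":0},{"hand":-1,"x":0,"y":0,"z":-0.005,"yaw":0},{"hand":-1,"x":0,"y":0,"z":-0.02,"yaw":0},{"hand":-1,"x":0,"y":0,"z":-0.04,"yaw":0},{"hand":-1,"x":0,"y":0,"z":-0.04,"yaw":0},{"hand":-1,"x":0,"y":0,"z":0,"yaw":0},{"hand":-1,"x":0,"y":0,"z":0,"yaw":0}])

```text
clock: 5.75
eef_pos: [500.0, 16.9, 179.6]
eef_rot: [3.14, 0.001, 2.176]
wrist_force: [0.2, 0.4, -0.6]
finger_gap: 0.4
finger_force: 0.0
```

```bash
python3 - <<'E'
from h import *
snap("wrist","w3.png")
s=manip.read_state(); print(s["eef_pos"],s["eef_rot"])
y=s["eef_rot"][2]; d=np.array([458,245.3])-s["eef_pos"][:2]
print(d@[np.cos(y),np.sin(y)], d@[np.sin(y),-np.cos(y)])
E
```

```text
[499.50969987  16.94435753 178.44238848] [-3.14101207e+00 -2.83536128e-04  2.17576857e+00]
211.43479524031525 95.73234560605636
```

View pics/w3.png

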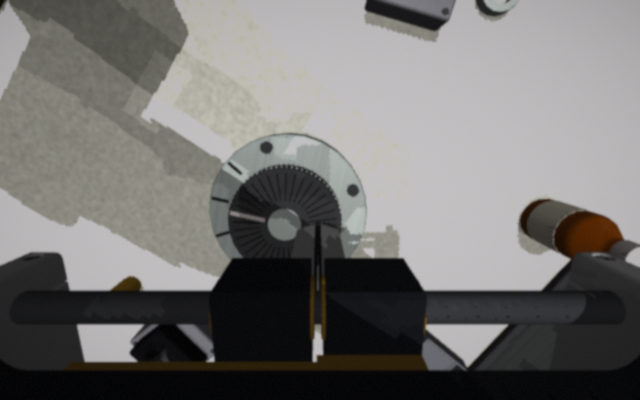

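The pointer at px (230,213)-(265,220) is near the middle mark (220,199). I'll verify the angle.

```bash
python3 - <<'E'
from h import *
print("ptr",ang(230,213,265,220,76))
for n,m in(("m1",(218,236,229,233)),("m2",(212,198,229,201)),("m3",(229,163,242,174))): print(n,ang(*m,42))
E
```

```text
ptr (array([438.3, -40.8,  76. ]), array([469.6, -27.7,  76. ]), -2.744)
m1 (array([438.2, -84.5,  42. ]), array([446.3, -74.7,  42. ]), -2.261)
m2 (array([411.4, -51.2,  42. ]), array([427.9, -43.8,  42. ]), -2.719)
m3 (array([407.2,  -9.1,  42. ]), array([424.2, -11.3,  42. ]), 3.015)
```

>>> arm_command(targets=[{"hand":-1,"x":0.0211,"y":0.0096,"z":0,"yaw":0},{"hand":-1,"x":0.0211,"y":0.0096,"z":0,"yaw":0},{"hand":-1,"x":0.0211,"y":0.0096,"z":0,"yaw":0},{"hand":-1,"x":0.0211,"y":0.0096,"z":0,"yaw":0},{"hand":-1,"x":0.0211,"y":0.0096,"z":0,"yaw":0},{"hand":-1,"x":0.0211,"y":0.0096,"z":0,"yaw":0},{"hand":-1,"x":0.0211,"y":0.0096,"z":0,"yaw":0},{"hand":-1,"x":0.0211,"y":0.0096,"z":0,"yaw":0},{"hand":-1,"x":0.0211,"y":0.0096,"z":0,"yaw":0},{"hand":-1,"x":0.0211,"y":0.0096,"z":0,"yaw":0}])

```text
clock: 6.8
eef_pos: [458.0, 245.8, 177.4]
eef_rot: [-3.139, -0.0, 2.176]
wrist_force: [0.8, 0.6, 0.0]
finger_gap: 0.5
finger_force: 0.0
```

>>> arm_command(targets=[{"hand":-1,"x":0,"y":0,"z":0.04,"yaw":0},{"hand":-1,"x":0,"y":0,"z":0.04,"yaw":0},{"hand":-1,"x":0,"y":0,"z":0.02,"yaw":0},{"hand":-1,"x":0,"y":0,"z":0,"yaw":0},{"hand":-1,"x":0,"y":0,"z":0,"yaw":0}])

```text
clock: 7.3
eef_pos: [458.7, 245.0, 78.8]
eef_rot: [-3.14, -0.0, 2.176]
wrist_force: [0.1, -0.0, 0.6]
finger_gap: 0.6
finger_force: 0.0
```

```bash
python3 - <<'E'
from h import *
t=snap("top","t4.png"); w=snap("wrist","w4.png")
a=cv2.resize(t[190:280,250:345],None,fx=4,fy=4,interpolation=cv2.INTER_CUBIC)
b=np.zeros((400,380,3),np.uint8); b[:360]=a
cv2.imwrite("pics/c4.png",np.hstack([b,w[:,110:530]])[:,:,::-1])
E
```

```text
(no output)
```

View pics/c4.png

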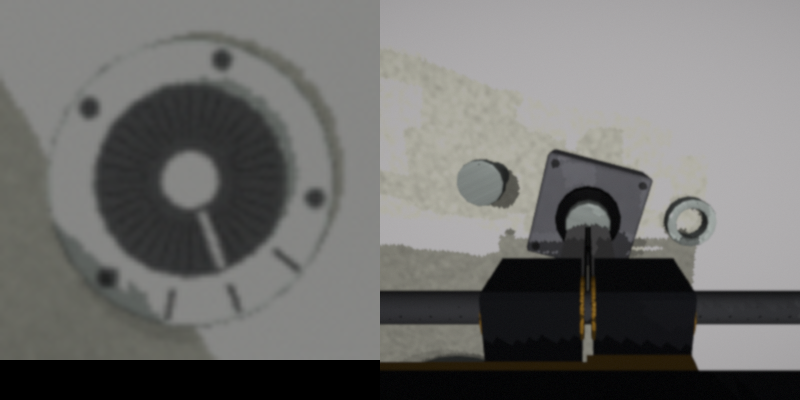

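The top view shows the pointer (left px (222,268)) on the middle mark (234,297). In the wrist view the fingertips are over the button (588,215). I'll press it.

>>> arm_command(targets=[{"hand":-1,"x":0,"y":0,"z":0.015,"yaw":0},{"hand":-1,"x":0,"y":0,"z":0.005,"yaw":0},{"hand":-1,"x":0,"y":0,"z":0.003,"yaw":0},{"hand":-1,"x":0,"y":0,"z":0.003,"yaw":0},{"hand":-1,"x":0,"y":0,"z":0.001,"yaw":0},{"hand":-1,"x":0,"y":0,"z":0,"yaw":0},{"hand":-1,"x":0,"y":0,"z":0,"yaw":0}])

```text
clock: 8.1
eef_pos: [459.0, 245.2, 52.3]
eef_rot: [3.141, 0.0, 2.176]
wrist_force: [-1.9, -1.6, 5.1]
finger_gap: 0.6
finger_force: 2.4
```

>>> arm_command(targets=[{"hand":-1,"x":0,"y":0,"z":0.001,"yaw":0},{"hand":-1,"x":0,"y":0,"z":0.001,"yaw":0},{"hand":-1,"x":0,"y":0,"z":0,"yaw":0},{"hand":-1,"x":0,"y":0,"z":0,"yaw":0}])

```text
clock: 8.5
eef_pos: [459.1, 245.3, 51.8]
eef_rot: [3.141, 0.0, 2.176]
wrist_force: [-10.5, -4.9, 25.8]
finger_gap: 0.2
finger_force: 13.1
```

>>> arm_command(targets=[{"hand":-1,"x":0,"y":0,"z":-0.005,"yaw":0},{"hand":-1,"x":0,"y":0,"z":-0.01,"yaw":0},{"hand":-1,"x":0,"y":0,"z":-0.04,"yaw":0},{"hand":-1,"x":0,"y":0,"z":-0.04,"yaw":0},{"hand":-1,"x":0,"y":0,"z":-0.03,"yaw":0},{"hand":-1,"x":0,"y":0,"z":0,"yaw":0},{"hand":-1,"x":0,"y":0,"z":0,"yaw":0},{"hand":-1,"x":0,"y":0,"z":0,"yaw":0}])

```text
clock: 9.3
eef_pos: [458.4, 244.9, 173.8]
eef_rot: [-3.14, -0.0, 2.176]
wrist_force: [-0.1, 0.4, -0.6]
finger_gap: 0.6
finger_force: 0.0
```

The force rose to 26 N, so the button reached its hard stop. The arm is clear now, so I'll hand in.

```bash
python3 -c "
from cell import manip
print(manip.sign_off())"
```

```text
the job is handed in; nothing more can be done
None
```

I turned the dial one click to the middle detent (checked by camera), pressed the button to its stop and released it, backed the arm clear, and handed the job in at about 9 s; the hand-in gave no verdict.

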